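Square up the fence of the wrapping-paper trimmer

ROBOT

A 7-joint arm with a two-finger parallel gripper is mounted at the origin on a cart in front of the work surface, level with it; the furniture and walls round the work are solid. World frame = base frame: x ahead of the robot, y to its left, z up, the work surface at z = 0. Lengths are in m, angles in rad, forces in N, time in s.
With the tool pointing down it reaches from about 0.35 to 0.9 m from the base axis. Payload 7.2 kg.
Tool frame: the origin (TCP) lies at the centre of the arm's flange, where the gripper is bolted on; the fingertips stand 182 mm ahead of it and the grasp point (between the pads) lies 163 mm ahead of it; z points along the fingers, y is the line along which they close (so a half turn about z gives the same grasp; the last joint's range is limited). The gripper opens to 88 mm and grips with 3 to 60 N. Pads are 20 mm wide; open, the fingers measure 115 mm over their backs; the gripper's body (75 mm by 178 mm) begins 61 mm behind the grasp point.
Start: joints at [-1.183, 0.411, -0.013, 1.596, 0.006, 1.134, -0.082], TCP at [0.275, 0.561, 0.405] pointing down, gripper open.
Joint ranges: [-2.95, 2.95], [-0.29, 1.99], [-1.47, 1.44], [0.14, 2.54], [-1.03, 4.17], [0.13, 1.85], [-2.86, 2.86]. Speed limits (rad/s): [2.39, 2.39, 3.01, 3.01, 3.14, 3.14, 3.14].

INTERFACE

Orientations are given as a unit quaternion [x, y, z, w].
In Python, from plant import r, gripper_to, solver, read_camera, get_calibration, sign_off, status gives the robot as it stands. Calls block until the motion is done:
- r.move_ptp(position, orientation): joint-space move of the TCP to a pose.
- r.movel(position, ori=None, v=0.15, stop_force=None): straight line of the TCP; ori=None keeps the orientation; v is the mean speed in m/s. With stop_force (N) it stops when the force on the tool has changed by that much, and returns True; else False.
- r.move_j(angles): joint-space move.
- gripper_to(opening): finger opening in m; the grip force is fixed at half the most; returns when the fingers have stopped.
- r.sleep(seconds).
- solver.ik(position, orientation): joint angles nearest the present ones, or None.
- read_camera(name): name is "scene" or "side" or "wrist"; returns the picture (480x640x3 uint8, red, green, blue); there is no depth.
- get_calibration(name): a dict with "vertical_fov" (degrees; the focal length in pixels is half the picture's height over the tangent of half this angle, whatever the lens; pixels are square), "cx", "cy" (the principal point, pixels), "origin" and "attitude" of the camera in the world. Camera axes: x right, y up, looking along -z (the intrinsics and any distortion apply to the point x, -y, -z); pixel columns grow to the right and rows downward; lengths in m; the calibration is good to about 2 mm. A picture is of the moment at which its call begins: read the wrist's pose just before it. get_calibration takes no time and is no camera call; for the wrist camera it gives the pose at the moment of the call.
A pose or a line that the arm cannot do raises r.Unreachable and nothing moves.
- sign_off(): hands the job in; it is judged then, once.
Readings, each from a call of its own:
- status.current_time_s(): time.
- status.current_qpos(): joint angles.
- status.current_dq(): joint speeds.
- status.current_joint_efforts(): joint torques, N m.
- status.current_tcp_pos(): TCP position.
- status.current_tool_rot(): TCP orientation.
- status.current_contact_force(): force on the tool from outside, world axes, zero at the start.
- status.current_torque(): the same for the moment, N m.
- status.current_finger_gap(): finger opening in m.
- status.current_grip_force(): force on a finger pad.
Only numpy, scipy, OpenCV 4.12 (cv2) and the standard library are available. Lean on these libraries where they do the work, as an engineer would, in place of code of your own. Each camera call takes 0.05 s, during which the arm holds its last target. There are 200 camera calls.

TASK

The fence of the wrapping-paper trimmer has been knocked out of square: turn the red wing handle of its clamp, behind the fence, anticlockwise until it clicks over into the free notch. Then take the setting square by its knob, lay it flat on the trimmer's board and press it firmly into the corner between cutting rail and fence, until one leg is flush along the rail and the fence has swung flush against the other. A colleague will do up the clamp, so finish while still gripping the square and pressing it against both; leave the other things on the table alone.

Things in the scene. Friction and masses are not known exactly. Their poses are not given: they have to be found in the camera images.
- trimmer: Paper trimmer, fixed to the table: grey board 260 (x) by 270 (y) mm, top 18 mm above the table. Origin: centre of its underside on the table. x runs along the cutting rail towards the fence end, y across towards the rail, z up. The fence lies across y at about x +40 mm, the rail along x at y +100 mm.
- rail: Cutting rail, a fixed aluminium bar along the left (+y) side of the trimmer, its top 14 mm above the board, its straight face towards the board (facing -y) at y +100 mm. Same origin and axes as the trimmer. A red cutter head is parked on it behind the fence, 43 mm above the board.
- fence_bar: Fence, a steel bar 200 mm long, 18 mm thick, top 14 mm above the board, that swivels about an upright pivot (this origin, at board height, 45 mm from the rail face). z up; its -x face, 9 mm from the pivot, is the working face, towards the near half of the board; its long part runs to -y. Its other end stays 8 mm clear of the rail.
- fence (a joint): Swivel of the fence in rad: 0 square to the rail; at the start 0.05 to 0.12, its long end leaning in towards the near half of the board (corner less than 90 degrees). The tight clamp holds it against 15 N or more; freed, it moves under about 2 N at 40 mm from the pivot and stays where it is left.
- clamp (a joint): Clamp handle in rad: 0 tight (start), 1.2 free, growing anticlockwise seen from above; end stops at both. A spring plunger rides over a lobe on its hub: it resists with up to about 0.25 N m before half-way (0.6), and from about 0.7 on it snaps the handle over to 1.2. Let go short of that, the handle stays behind or springs back.
- clamp_grip (a point): Point to grip the red clamp handle, on its upright axis. The handle is a bar 14 mm thick (its x), 52 mm long (its y), 26 mm tall, from 27 to 53 mm above the board; this point is 42 mm above the board. At 0 the bar lies along the trimmer's y; x and y turn with it.
- corner (a point): Where the square's corner belongs: the meeting point of the rail's face and the squared fence's face, 6 mm above the board (24 mm above the table). Axes as the trimmer's; fence on its +x side, rail on its +y side, free board towards -x and -y.
- square_knob (a point): Setting square, loose: steel, right-angled, two legs 120 mm long, 22 mm wide, 12 mm thick, with a brace and an upright round dark-wood knob 27 mm in diameter, from 19 to 55 mm above the square's underside. This point is on the knob's axis 37 mm above the underside. Working faces: outer edges, 41 mm from the axis, facing +x (for the fence) and +y (for the rail). About 0.35 kg.
- square_corner (a point): Outer right-angled corner of the setting square, 41 mm in +x and 41 mm in +y from the knob's axis, half-way up its thickness (6 mm above its underside). Axes as the square's.
- set_square: The whole setting square (see square_knob). Origin on the knob's axis at its underside; z up, the legs run from the corner to -x and -y. Its ground steel slides easily on board, rail and fence (friction about 0.25).
- mortar: brass mortar, 86 mm across, 85 mm high, a bystander to be left alone
- scissors_1: scissors with dark green handles, 206 mm long, a bystander to be left alone
- tape_roll: roll of tape lying flat, 97 mm across, a bystander to be left alone
- slip_pad_0: white pad of slips, 132x95x12 mm, a bystander to be left alone
- stamp: wooden hand stamp, 69 mm high, a bystander to be left alone
- ink_pad: red and black ink pad tin, 61x91x17 mm, a bystander to be left alone

How it is judged:
On the way, in this order (a step that is already met when the one before it is completed fails the run):
1. the clamp handle has clicked over into its free notch (value of joint clamp above 1.05 rad and velocity of joint clamp below 0.3 rad/s), for 0.2 s.
2. the square is held in the corner with both faces touching and the fence swung square (value of joint clamp above 1 rad and value of joint fence between -0.02 and 0.02 rad and angle between the x axis of square_knob and the x axis of trimmer, either way round below 0.02 rad and angle between square_knob's own z axis and vertical below 0.03 rad and x of square_corner in the frame of corner between -0.003 and 0.003 m and y of square_corner in the frame of corner between -0.003 and 0.003 m and z of square_corner in the frame of corner between -0.003 and 0.003 m and contact force between set_square and rail above 2 N and contact force between set_square and fence_bar above 2 N and contact force between set_square and the fingers above 2 N), for 0.4 s.
At the end, for the whole second after the job is handed in: The clamp is free (over 1.0 rad); the fence is square (within 0.02 rad); the square lies flat on the board, in line with the rail within 0.02 rad, its corner within 3 mm of the corner, gripped by the fingers and pressing on rail and on fence with more than 2 N each (all of step 2); the arm keeps its last pose, push and grip.
It fails at once if a bystander is moved by more than 3 cm (distance of any of mortar, scissors_1, tape_roll, slip_pad_0, stamp, ink_pad from where it was at the start of the episode above 0.03 m).
It also fails if it takes over 70 s, if anything falls off the work surface, if the arm or the gripper's body presses on something with over 40 N, if the wrist force passes 120 N, or if a joint passes its speed limit or range.

## Working session

There is one attempt and no reset: what is moved stays moved. The work goes in short steps, each a Python script; the robot and the scene stay as the last script left them, time stands still between calls to the robot, and variables do not carry over. Pictures are saved under pics/ and viewed, at most 10 in all, crops included, and the job is handed in when it is done.

```bash
ls; mkdir -p pics
python3 - <<'E'
from plant import *
import cv2
for n in ["scene","side","wrist"]:
    c=get_calibration(n); print(n,c)
    cv2.imwrite(f"pics/{n}0.png",read_camera(n)[...,::-1])
print(status.current_tcp_pos(),status.current_tool_rot(),status.current_time_s())
E
```

```text
pics
scene {'vertical_fov': 42.34344879190422, 'cx': 324.27291786414435, 'cy': 242.61019725370633, 'origin': array([-0.21563198,  1.05910601,  1.08598854]), 'attitude': array([-0.12050556,  0.42353479,  0.85764869, -0.26558503])}
side {'vertical_fov': 47.935879628300846, 'cx': 326.26897123544256, 'cy': 243.3563585627502, 'origin': array([ 0.27522028, -1.39710273,  1.09976657]), 'attitude': array([ 0.43985706, -0.03522488, -0.086975  ,  0.8931519 ])}
wrist {'vertical_fov': 69.28412731201863, 'cx': 321.23269901839245, 'cy': 233.4606775632471, 'origin': array([0.20134843, 0.59786014, 0.38482696]), 'attitude': array([-0.12829415, -0.07949851,  0.52323592,  0.83871614])}
[0.2750905  0.56104173 0.40401254] [ 2.25944286e-01  9.74140046e-01 -5.84901257e-04 -9.61172265e-05] 0.15
```

View pics/scene0.png

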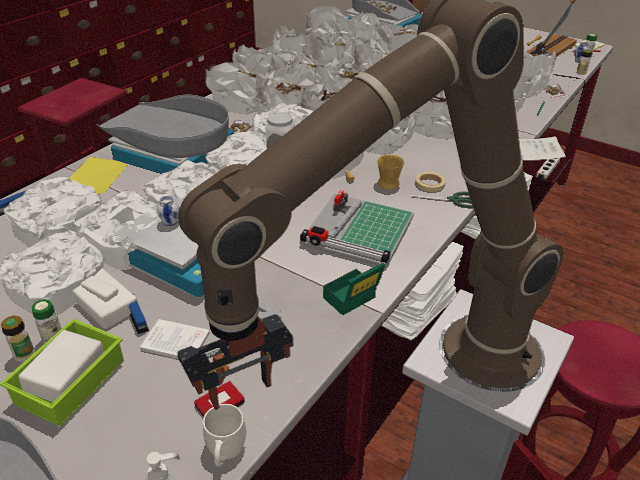

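View pics/side0.png

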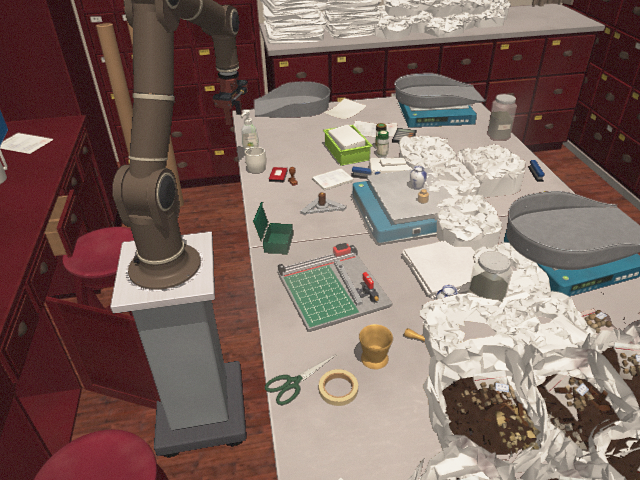

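The side view shows the trimmer (board corners about (309,328), (390,303), (350,255), (280,268)), with the square's knob at (322,197) and the clamp handle at (368,280). I'll localise these roughly, then look from the wrist.

```bash
cat > h.py <<'E'
from plant import *
import numpy as np, cv2
from scipy.spatial.transform import Rotation as R
def K(c):
    f=240/np.tan(np.radians(c["vertical_fov"])/2); return f
def ray(c,p):
    f=K(c); d=np.array([(p[0]-c["cx"])/f,-(p[1]-c["cy"])/f,-1]); return R.from_quat(c["attitude"]).apply(d)
def pix2(c,p,z):
    d=ray(c,p); o=np.array(c["origin"]); return o+d*(z-o[2])/d[2]
def proj(c,P):
    q=R.from_quat(c["attitude"]).inv().apply(np.atleast_2d(P)-c["origin"]); f=K(c)
    return np.c_[c["cx"]+f*q[:,0]/-q[:,2], c["cy"]-f*q[:,1]/-q[:,2]]
def down(yaw):  # tool z down, tool x axis at yaw in world
    return (R.from_euler('z',yaw)*R.from_quat([1,0,0,0])).as_quat()
E
python3 - <<'E'
from h import *
c=get_calibration("side")
for p in [(309,328),(390,303),(350,255),(280,268)]: print(pix2(c,p,.018))
print("knob",pix2(c,(322,197),.045),"clamp",pix2(c,(368,280),.06))
w=get_calibration("wrist"); t=R.from_quat(status.current_tool_rot())
print("cam in tool",t.inv().apply(w["origin"]-status.current_tcp_pos()),"\n",(t.inv()*R.from_quat(w["attitude"])).as_matrix())
print("center view",pix2(w,(w["cx"],w["cy"]),0), t.as_matrix())
E
```

```text
[ 0.40561564 -0.37792112  0.018     ]
[ 0.64886959 -0.32789571  0.018     ]
[ 0.58505    -0.09104734  0.018     ]
[ 0.35827263 -0.10969635  0.018     ]
knob [0.55199713 0.22141282 0.045     ] clamp [ 0.59859098 -0.26477197  0.06      ]
cam in tool [0.08242359 0.0006577  0.01906876] 
 [[ 4.36447934e-04  9.54469078e-01  2.98309553e-01]
 [ 9.99999782e-01 -2.68898473e-04 -6.02704674e-04]
 [-4.95047991e-04  2.98309751e-01 -9.54468987e-01]]
center view [0.30932355 0.54472957 0.        ] [[-8.97898341e-01  4.40202641e-01 -4.51573472e-04]
 [ 4.40202866e-01  8.97897675e-01 -1.09611720e-03]
 [-7.70469147e-05 -1.18298575e-03 -9.99999297e-01]]
```

Run:
```python
from h import *
import pickle
print(status.current_qpos())
def look(name,xy,yaw,z):
    tx=np.array([np.cos(yaw),np.sin(yaw)])
    r.move_ptp([*(np.array(xy)+tx*0.04),z],down(yaw)); r.sleep(.3)
    c=get_calibration("wrist"); im=read_camera("wrist")
    cv2.imwrite(f"pics/{name}.png",im[...,::-1]); pickle.dump(c,open(f"{name}.pkl","wb"))
    print(np.round(status.current_qpos(),2),status.current_time_s())
look("sq",(0.54,0.21),np.radians(100),.36)
look("tr",(0.52,-0.22),np.radians(90),.42)
```

```text
[-1.18316006  0.41172852 -0.01269364  1.59680776  0.00558609  1.13427728
 -0.08218907]
[-0.75  0.4   0.31  1.76 -0.14  1.01 -0.22] 2.0083
[-0.22  0.29  0.58  1.79 -0.18  1.11  0.43] 3.9583
```

View pics/sq.png

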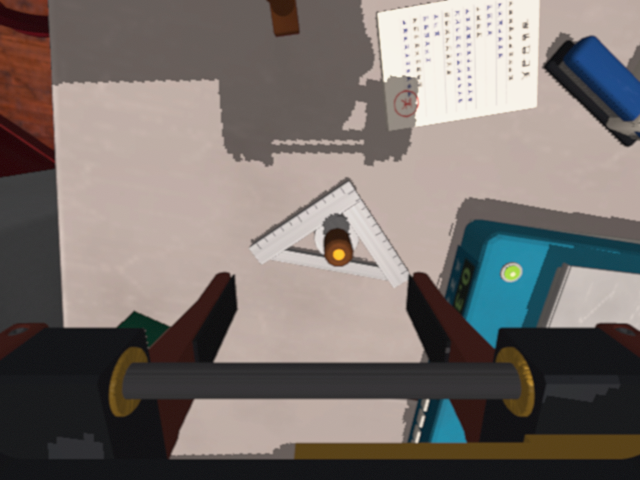

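View pics/tr.png

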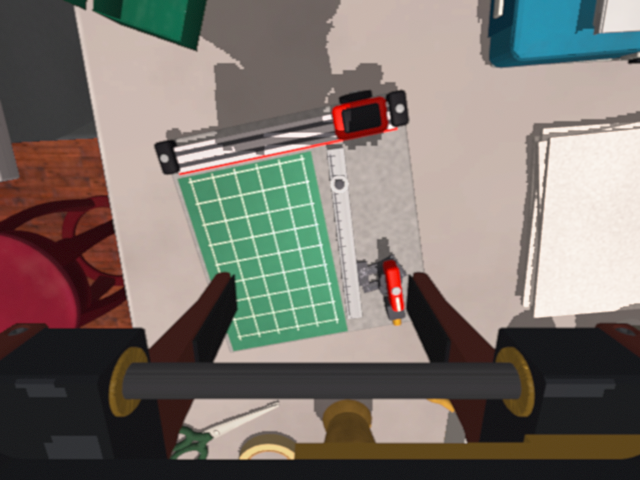

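The square view shows the knob top at (338,254), the outer corner at (349,181), and the leg ends near (255,255) and (405,283). The trimmer view shows the rail from (180,165) to (400,115), the fence pivot at (339,184), and the clamp handle at about (395,290). Next I'll zoom in for precise points.

Run:
```python
import cv2
def crop(n,x0,y0,x1,y1,s):
    im=cv2.imread(f"pics/{n}.png")[y0:y1,x0:x1]
    im=cv2.resize(im,None,fx=s,fy=s,interpolation=cv2.INTER_CUBIC)
    for k in range(0,x1-x0,20): cv2.putText(im,str(x0+k),(k*s,8),0,.33,(255,0,255),1); cv2.line(im,(k*s,10),(k*s,16),(255,0,255),1)
    for k in range(0,y1-y0,20): cv2.putText(im,str(y0+k),(0,k*s+4),0,.33,(255,0,255),1); cv2.line(im,(24,k*s),(30,k*s),(255,0,255),1)
    cv2.imwrite(f"pics/{n}_c.png",im)
crop("sq",240,170,420,300,4); crop("tr",150,80,430,360,2)
```

```text
(no output)
```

View pics/sq_c.png

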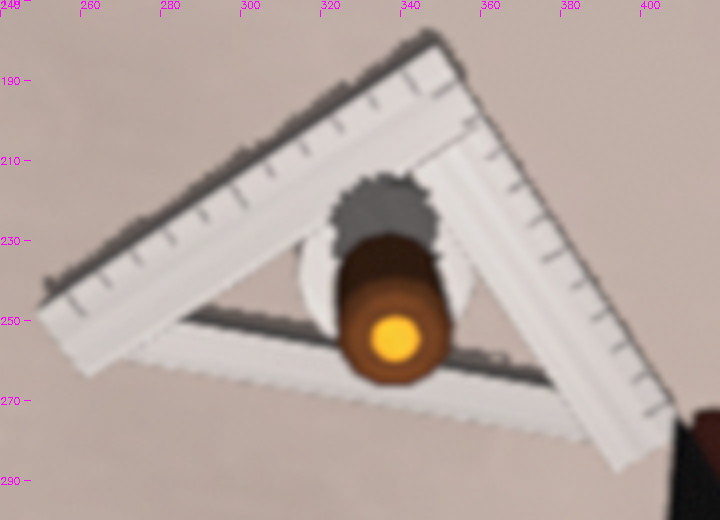

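View pics/tr_c.png

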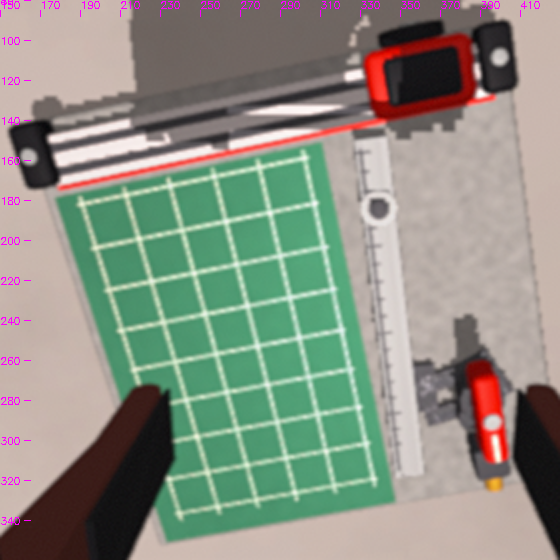

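Square corner is at (349.5,181.2), its leg ends at (249.5,247) and (262,263.7)/(394,287.5), and the knob top at (338.7,254.7). On the trimmer, the red rail line runs (180,174)–(396.5,128.5), the pivot is at (339,184), the board's bottom-left corner is at (231.5,351), and the handle runs about (391,262)–(398,312). Now I'll fit the poses.

Run:
```python
from h import *
import pickle
from scipy.optimize import least_squares
c=pickle.load(open("sq.pkl","rb"))
pts=np.array([[41,41,12],[-79,41,12],[-79,19,12],[19,-79,12],[0,0,55]])/1e3
px=np.array([[349.5,181.2],[249.5,247],[262,263.7],[394,287.5],[338.7,254.7]])
def W(p,P): return R.from_euler('z',p[2]).apply(P)+[p[0],p[1],0]
s=least_squares(lambda p:(proj(c,W(p,pts))-px).ravel(),[.55,.22,.8])
print("square",s.x,np.round(s.fun.reshape(-1,2),1))
c=pickle.load(open("tr.pkl","rb"))
def loc(p,u,z): return R.from_euler('z',-p[2]).apply(pix2(c,u,z)-[p[0],p[1],0])
for zr in (.018,.032):
  def f(p):
    return 1e3*np.r_[loc(p,(231.5,351),.018)[:2]-[-.13,-.135], loc(p,(406,127.5),.018)[0]-.13, loc(p,(424,260),.018)[0]-.13,
      loc(p,(406.5,323.5),.018)[1]+.135, loc(p,(180,174),zr)[1]-.1, loc(p,(396.5,128.5),zr)[1]-.1, loc(p,(339,184),.034)[1]-.055]
  t=least_squares(f,[.52,-.22,.15]); p=t.x
  print("trim",zr,p,np.round(t.fun,1))
  L=lambda u,z: np.round(1e3*loc(p,u,z),1)
  print("pivot",L((339,184),.034),"fence face",L((328.5,150),.032),L((350,318),.032),L((344,148.5),.032),L((361.5,316.5),.032))
  print("handle",L((391,262),.071),L((398,312),.071), L((396,290),.071))
# red blob of handle
im=cv2.imread("pics/tr.png"); hsv=cv2.cvtColor(im,cv2.COLOR_BGR2HSV)
m=((hsv[...,0]<8)|(hsv[...,0]>172))&(hsv[...,1]>140)&(hsv[...,2]>110); m[:240]=0;m[:,:370]=0;m[:,410:]=0; m[330:]=0
y,x=np.nonzero(m); print(cv2.minAreaRect(np.c_[x,y].astype(np.float32)),len(x))
```

```text
square [0.55311766 0.22882835 0.76608428] [[ 0.3 -0.2]
 [-0.6  0.5]
 [-0.   0.7]
 [-0.4  0.8]
 [ 0.6 -1.4]]
trim 0.018 [ 0.50403663 -0.2200817   0.20115499] [ 2.3  3.3 -2.  -0.2 -1.4 -1.5 -1.2  0.8]
pivot [47.4 55.8 34. ] fence face [43.3 92.3 32. ] [  30.8 -106.1   32. ] [59.3 90.6 32. ] [  44.7 -106.8   32. ]
handle [ 84.1 -27.   71. ] [ 83.4 -85.5  71. ] [ 84.8 -59.3  71. ]
trim 0.032 [ 0.50398499 -0.21980684  0.20101123] [ 2.3  3.  -2.1 -0.2 -1.7 -1.1 -0.8  0.5]
pivot [47.4 55.5 34. ] fence face [43.3 92.  32. ] [  30.8 -106.4   32. ] [59.3 90.4 32. ] [  44.7 -107.1   32. ]
handle [ 84.1 -27.2  71. ] [ 83.4 -85.8  71. ] [ 84.8 -59.6  71. ]
((394.3365173339844, 286.131103515625), (49.64808654785156, 14.03663158416748), 81.02737426757812) 509
```

```bash
cat >> h.py <<'E'
T=np.array([.5040,-.2200]); TY=.201
def tw(x,y): return T+R.from_euler('z',TY).as_matrix()[:2,:2]@[x,y]
def fc(): return np.round(R.from_euler('z',-TY).apply(status.current_contact_force()),1), np.round(status.current_torque(),2)
E
python3 - <<'E'
from h import *
p=tw(.0845,-.059); y0=TY+np.pi/2
print(p)
for a in (0,.4,.8,1.25): 
    q=solver.ik([*p,.227],down(y0+a)); print(None if q is None else np.round(q,2))
gripper_to(.045)
r.move_ptp([*p,.32],down(y0)); print(r.movel([*p,.227],v=.08,stop_force=12)); print(status.current_tcp_pos(),fc())
gripper_to(0.0); print(status.current_finger_gap(),status.current_grip_force(),fc(),status.current_time_s())
c=get_calibration("wrist"); cv2.imwrite("pics/grip.png",read_camera("wrist")[...,::-1])
E
```

```text
[ 0.59857811 -0.26094181]
[ 0.01  0.69  0.49  1.7  -0.41  0.85  0.88]
[ 0.05  0.68  0.42  1.7  -0.35  0.84  1.22]
[ 0.12  0.66  0.31  1.69 -0.26  0.83  1.55]
[ 0.18  0.65  0.23  1.69 -0.19  0.82  1.94]
False
[ 0.59880041 -0.26106873  0.22759819] (array([-0.1, -0.2, -0.4]), array([-0.05,  0.  ,  0.04]))
0.015463173201867115 33.63404391333461 (array([-6.3,  3.4,  8.1]), array([ 0.25,  1.83, -0.36])) 7.4333
```

Run:
```python
from h import *
p=np.array(status.current_tcp_pos()); p[:2]+=0
p=[*tw(.0845,-.059),.227]; y0=TY+np.pi/2
for a in np.arange(.12,1.33,.12):
    r.movel(p,down(y0+a),v=.1)
    print(round(a,2),np.round(status.current_finger_gap(),4),*fc(),np.round(status.current_time_s(),2))
r.sleep(.3)
print(fc())
cv2.imwrite("pics/turned.png",read_camera("wrist")[...,::-1])
```

```text
0.12 0.0141 [-4.2  4.1  9.7] [ 0.44  1.56 -0.02] 7.75
0.24 0.0142 [-4.3  4.   9.8] [ 0.45  1.78 -0.03] 8.02
0.36 0.014 [-6.4  5.  11.5] [0.42 1.81 0.01] 8.28
0.48 0.0137 [-5.9  5.7 11.2] [0.31 1.88 0.02] 8.55
0.6 0.014 [-7.3  4.2 12.4] [0.2  2.04 0.18] 8.82
0.72 0.0146 [-6.8  3.8 11.7] [0.16 1.98 0.31] 9.08
0.84 0.0143 [-8.1  3.5 12.3] [0.05 2.07 0.32] 9.35
0.96 0.015 [-7.6  3.8 11.2] [0.01 2.07 0.44] 9.62
1.08 0.0153 [-8.4  2.7 11.1] [0.04 2.01 0.67] 9.88
1.2 0.0135 [-8.3  4.  12.7] [-0.07  2.1   0.07] 10.15
1.32 0.0158 [-10.8   5.7  14.3] [ 0.25  2.71 -0.89] 10.42
(array([-11.8,   5.3,  14.5]), array([ 0.22,  2.72, -0.86]))
```

Run:
```python
from h import *
y0=TY+np.pi/2; p=[*tw(.0845,-.059),.227]
r.movel(p,down(y0+1.22),v=.1); print(fc())
gripper_to(.05)
p[2]=.34; r.movel(p,v=.25)
tx=R.from_quat(status.current_tool_rot()).as_matrix()[:2,0]
q=tw(.05,-.03)+tx*.05
r.move_ptp([*q,.36],down(y0+1.22)); r.sleep(.2)
import pickle; pickle.dump(get_calibration("wrist"),open("tr2.pkl","wb"))
cv2.imwrite("pics/tr2.png",read_camera("wrist")[...,::-1])
print(status.current_time_s(),fc())
for pp,yw in ((( .5531,.2288,.204),.766+2.356),((*tw(-.02,.04),.222),TY+2.356)):
    s=solver.ik(list(pp),down(yw)); print(None if s is None else np.round(s,2))
```

```text
(array([-10.2,   5.3,  16. ]), array([ 0.38,  2.86, -0.62]))
13.0667 (array([ 0.5, -0.4,  0.1]), array([0.06, 0.  , 0.07]))
[-0.47  0.6   0.    1.83 -0.    0.71  1.08]
[ 0.1   0.47  0.22  2.05 -0.16  0.64  1.42]
```

View pics/tr2.png

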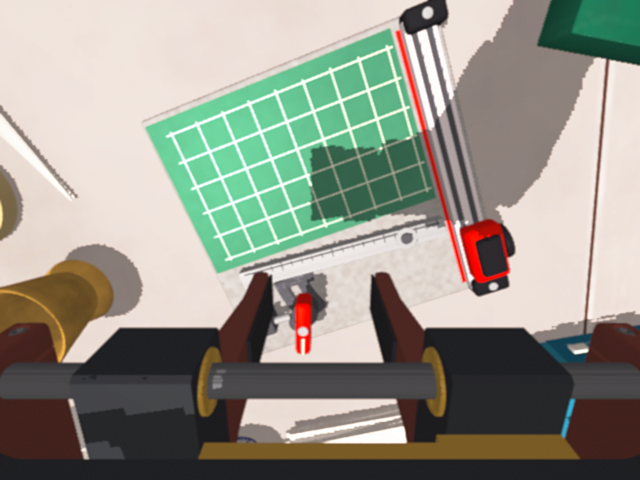

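Run:
```python
from h import *
import pickle
c=pickle.load(open("tr2.pkl","rb"))
a,b=pix2(c,(400,32),.025),pix2(c,(464,282),.025); d=b-a; print("rail yaw",np.arctan2(d[1],d[0]))
L=lambda u,z: np.round(1e3*R.from_euler('z',-TY).apply(pix2(c,u,z)-[*T,0]),1)
print("rail",L((400,32),.025),L((464,282),.025),"corner(-130,-135)",L((144,123),.018),"pivot",L((406,238),.034),"handle",L((303,331),.071))
gy=.766+2.356
p=[.5531,.2288]
gripper_to(.06)
r.move_ptp([*p,.32],down(gy)); print(r.movel([*p,.204],v=.08,stop_force=8),fc())
gripper_to(0.0); print(status.current_finger_gap(),status.current_grip_force(),fc(),status.current_time_s())
r.movel([*p,.29],v=.1); r.sleep(.2); print(status.current_finger_gap(),fc())
pickle.dump(get_calibration("wrist"),open("held.pkl","wb"))
cv2.imwrite("pics/held.png",read_camera("wrist")[...,::-1]); cv2.imwrite("pics/held_s.png",read_camera("side")[...,::-1])
```

```text
rail yaw 0.19298631581627793
rail [-118.7  100.1   25. ] [115.2  98.2  25. ] corner(-130,-135) [-128.6 -130.5   18. ] pivot [47.5 55.6 34. ] handle [ 85.4 -59.2  71. ]
False (array([-0. ,  0.6, -0.1]), array([-0.01,  0.03,  0.05]))
0.026174575907342484 30.000154761364684 (array([ 0. , -0.2,  1.3]), array([-0.06,  0.02, -0.04])) 17.3917
0.026408908585929113 (array([ 0.4, -0.7, -3. ]), array([ 0.01,  0.02, -0.02]))
```

View pics/held.png

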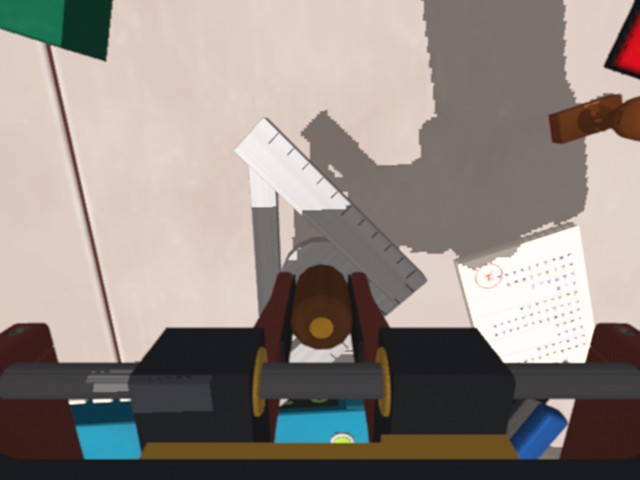

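Run:
```python
from h import *
import pickle
c=pickle.load(open("held.pkl","rb"))
d=pix2(c,(428,280),.098)-pix2(c,(267,118),.098); sy=np.arctan2(d[1],d[0]); print("held yaw",sy,np.linalg.norm(d), "corner",pix2(c,(428,280),.098)[:2]-[.5531,.2288])
RY=.198
yaw=RY+2.356 + np.clip((.766-sy),-.02,.02)*0.5
p=tw(-.0255,.045)
r.move_ptp([*p,.29],down(yaw)); r.sleep(.3); f0=status.current_contact_force(); print(fc())
print(r.movel([*p,.2195],v=.03,stop_force=4),status.current_tcp_pos(),fc(),status.current_time_s())
pickle.dump(get_calibration("wrist"),open("lay.pkl","wb"))
cv2.imwrite("pics/lay.png",read_camera("wrist")[...,::-1]);
```

```text
held yaw 0.7665976300504274 0.11790544924939182 corner [-0.0010565   0.05854568]
(array([ 0.4,  1.3, -2.3]), array([-0.04, -0.02,  0.02]))
True [ 0.47010723 -0.18101858  0.22197771] (array([-0.3,  0.8,  5. ]), array([-0.01,  0.05, -0.  ])) 22.5917
```

View pics/lay.png

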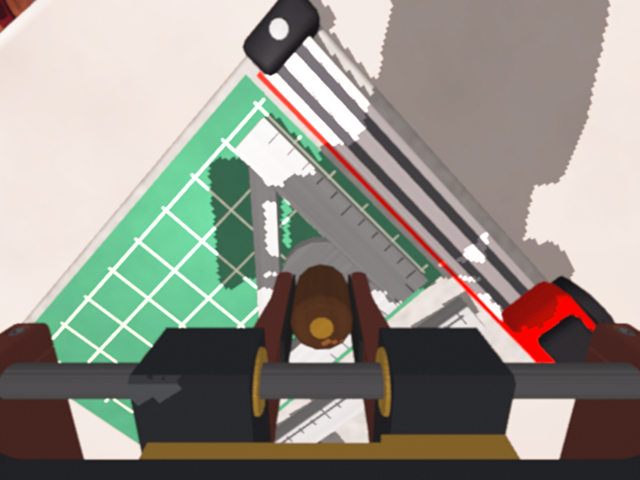

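The square lies flat on the board, parallel to the rail, with a small gap to both the rail and the fence. Now I'll press it in.

```bash
cat >> h.py <<'E'
def knob():
    return np.round(1e3*R.from_euler('z',-TY).apply(np.r_[status.current_tcp_pos()[:2]-T,0])[:2],1)
E
python3 - <<'E'
from h import *
z=status.current_tcp_pos()[2]-.0005
print(knob(),fc())
print(r.movel([*tw(-.0255,.066),z],v=.02,stop_force=7),knob(),fc())
y=knob()[1]/1e3
print(r.movel([*tw(.008,y+.0005),z],v=.02,stop_force=9),knob(),fc(),status.current_time_s())
r.sleep(.3); print(knob(),fc(),status.current_finger_gap())
E
```

```text
[-25.4  45. ] (array([-1. ,  0.1,  5.4]), array([ 0.02,  0.08, -0.01]))
True [-25.3  58.5] (array([ 0.9, -1.3,  2.6]), array([-0.2 , -0.05, -0.01]))
True [-1.8 58.3] (array([-1. ,  0.4,  5.9]), array([ 0.11,  0.2 , -0.  ])) 24.5083
[-1.8 58.3] (array([-1.4,  0.2,  5.6]), array([0.06, 0.18, 0.01])) 0.02649576806862386
```

Run:
```python
from h import *
z=status.current_tcp_pos()[2]; k=knob()/1e3; c=k.copy()
for i in range(30):
    f=fc()[0]
    if f[0]<-10 and f[1]<-10: break
    if f[0]>=-10: c[0]+=.0005
    if f[1]>=-10: c[1]+=.0005
    r.movel([*tw(*c),z],v=.02); r.sleep(.08)
r.sleep(.8)
print(i,np.round(c*1e3,1),z,knob(),*fc(),status.current_finger_gap(),status.current_time_s(),status.current_tcp_pos()[2])
import pickle
pickle.dump(get_calibration("wrist"),open("fin.pkl","wb"))
im=read_camera("wrist"); cv2.imwrite("pics/fin.png",im[...,::-1])
```

```text
7 [ 1.2 61.8] 0.22199319831243775 [-1.1 59. ] [-10.9 -10.4   9.1] [-2.53  1.63  0.05] 0.02636728009697177 27.9417 0.2220768080582517
```

View pics/fin.png

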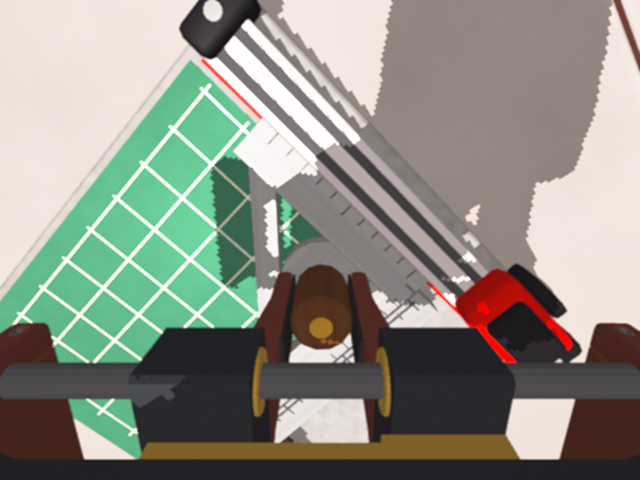

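Run:
```python
from h import *
import pickle
M=R.from_quat(status.current_tool_rot()).as_matrix(); print("tool z",np.round(M[:,2],4),"yaw",np.arctan2(M[1,0],M[0,0])-2.356)
# red line dir vs. white/grey square edge via fitted lines, from wrist image
c=pickle.load(open("fin.pkl","rb")); g=cv2.imread("pics/fin.png"); 
hsv=cv2.cvtColor(g,cv2.COLOR_BGR2HSV); m=((hsv[...,0]<6)|(hsv[...,0]>174))&(hsv[...,1]>150)
y,x=np.nonzero(m); u=np.c_[x,y]; u=u[(u[:,0]>198)&(u[:,0]<450)&(abs(u[:,1]-(62+(u[:,0]-203)*.96))<14)]
P=np.array([pix2(c,p,.025) for p in u]); l=np.polyfit(P[:,0],P[:,1],1); print("red yaw",np.arctan(l[0]),len(u))
lsd=cv2.createLineSegmentDetector()
for s in lsd.detect(cv2.cvtColor(g,cv2.COLOR_BGR2GRAY))[0][:,0]:
    a,b=s[:2],s[2:]
    if np.hypot(*(a-b))<28 or max(a[1],b[1])>460: continue
    A,B=pix2(c,a,.03),pix2(c,b,.03); d=B-A; q=R.from_euler('z',-TY).apply(A-[*T,0])*1e3; q2=R.from_euler('z',-TY).apply(B-[*T,0])*1e3
    yaw=(np.arctan2(d[1],d[0])+np.pi/4)%(np.pi/2)-np.pi/4
    if -110<q[0]<60 and -60<q[1]<115: print(np.round(s),np.round(yaw,3),np.round(q[:2]),np.round(q2[:2]))
```

```text
tool z [-0.0047 -0.0048 -1.    ] yaw 0.19298610363371438
red yaw 0.20135967751115258 230
[167. 327. 243. 327.] -0.588 [-45. -23.] [-14.   8.]
[292. 331. 288. 363.] -0.724 [ 7. 26.] [21.  8.]
[419. 261. 218.  57.] 0.199 [ 26. 105.] [-113.  105.]
[389. 327. 474. 327.] -0.59 [45. 67.] [ 79. 100.]
[371. 295. 389. 327.] -0.08 [23. 73.] [45. 67.]
[289. 362. 353. 362.] -0.59 [21.  9.] [48. 36.]
[279. 268. 275. 192.] -0.584 [-24.  49.] [-54.  78.]
[278. 443. 307. 419.] 0.219 [ 58. -41.] [ 57. -14.]
[250. 166. 270. 186.] 0.172 [-71.  79.] [-57.  79.]
[222. 156. 241. 132.] 0.214 [-84.  73.] [-84.  88.]
[255. 311. 227. 287.] 0.182 [-16.  20.] [-37.  21.]
[278. 187. 300. 171.] 0.031 [-54.  81.] [-52.  95.]
[115. 343. 138. 360.] 0.198 [-60. -53.] [-44. -53.]
[141. 357. 117. 340.] 0.208 [-44. -50.] [-60. -50.]
[ 46. 286.  66. 262.] 0.203 [-108.  -49.] [-108.  -29.]
[ 82. 314. 103. 290.] 0.203 [-84. -50.] [-84. -29.]
[ 76. 315.  57. 336.] 0.197 [-86. -53.] [-86. -72.]
[ 40. 288.  21. 311.] 0.198 [-110.  -53.] [-110.  -73.]
[112. 336.  83. 315.] 0.204 [-64. -50.] [-84. -50.]
[ 63. 260.  42. 285.] 0.
[... 3273 characters left out ...]
0.2 [-61.  45.] [-61.  65.]
[250. 255. 221. 229.] 0.203 [-40.  44.] [-60.  44.]
[229. 284. 251. 261.] 0.201 [-37.  23.] [-37.  42.]
[319. 171. 440. 291.] 0.199 [-45. 101.] [ 48. 101.]
[249. 259. 225. 283.] 0.206 [-39.  42.] [-39.  22.]
[271. 442. 147. 442.] -0.586 [ 54. -44.] [  -3. -100.]
[300. 214. 329. 241.] 0.208 [-37.  79.] [-16.  79.]
[250. 203. 254. 253.] -0.584 [-59.  65.] [-39.  46.]
[381. 360. 386. 394.] -0.435 [58. 49.] [78. 34.]
[257. 413. 258. 372.] -0.668 [ 32. -33.] [12. -9.]
[184. 375. 141. 375.] -0.587 [-18. -42.] [-36. -60.]
[279. 341. 291. 279.] 0.774 [ 7. 16.] [-15.  49.]
[173. 384. 128. 384.] -0.583 [-19. -52.] [-38. -71.]
[351. 279. 363. 341.] -0.386 [ 8. 72.] [41. 50.]
```

Run:
```python
from h import *
z=.2220
def yaw():
    M=R.from_quat(status.current_tool_rot()).as_matrix(); return round(np.arctan2(M[1,0],M[0,0])-2.3562,4)
for cy in (.202,.206):
    r.movel([*tw(.0012,.0618),z],down(cy+2.3562),v=.02); r.sleep(.5); print(yaw(),knob(),*fc())
c=np.array([.0012,.0618])
for i in range(8):
    f=fc()[0]
    if f[0]<-13 and f[1]<-13: break
    c+=.0005*(f[:2]>=-13); r.movel([*tw(*c),z],v=.02); r.sleep(.1)
r.sleep(1); print(c,yaw(),knob(),*fc(),status.current_grip_force(),status.current_time_s())
```

```text
0.1982 [-1.4 58.8] [-11.7 -11.2  10.1] [-2.84  1.95  0.01]
0.2019 [-1.4 58.8] [-10.9 -11.5  10. ] [-2.79  1.96 -0.16]
[0.0017 0.0628] 0.2011 [-1.4 59. ] [-13.6 -14.    9.2] [-3.42  2.06 -0.11] 30.009426398319192 31.1917
```

```bash
python3 -c "
from h import *
print(fc(),knob()); print(sign_off())"
```

```text
(array([-13.6, -14. ,   9.2]), array([-3.42,  2.06, -0.11])) [-1.4 59. ]
the job is handed in; nothing more can be done
None
```

I freed the clamp and handed the job in at about 31 s, with the square still gripped and pressing about 14 N on both the rail and the fence. The wrist camera shows it flush along the rail; I couldn't measure the fence angle precisely, and no pass/fail result came back.

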